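Pick the handled pot out of the parts crate and nest it

TASK

Take the small metal varnish pot, the one with the straight handle, out of the cluttered parts crate and put it away standing upright on the bottom inside the larger handled pot on the bench. Turn it so that the two handles point at least a quarter turn apart. Leave the other things in the crate and the larger pot upright where it stands.

Things in the scene. Friction and masses are not known exactly. Their poses are not given: they have to be found in the camera images.
- small_pot: open aluminium pot upright in the crate, 54 mm wide at base, 64 at rim, 70 high, wall 2.5, about 140 g. Origin: middle of underside, z up. Level steel bar handle, 14 mm wide, 8 high, runs along its +x to 112 mm from the axis, mid-height 61 mm above the underside, higher than crate and neighbours. Starts pointing about -y (35 deg). Held 80 mm from the axis with 40 N or more it does not sag
- small_pot_handle_end (a point): middle of the outer end of the small pot's handle
- large_pot: loose open aluminium pot upright on the bench beyond the crate, right of the 146 mm high counter unit, base 70 mm wide, rim 82, 54 high, 350 g; inner floor 3 mm above its origin, inside 65 mm wide at the floor, 77 at the mouth. Origin: middle of underside, z up. Steel handle, 16 mm wide, runs along its +x, rising from 44 mm high at the wall to 74 at its end, 120 mm from the axis; fouls a handle right above it
- large_pot_handle_end (a point): middle of the outer end of the large pot's handle
- crate: shallow grey open crate, fixed to the bench, 188 mm (its x) by 270 mm (its y) outside, 45 mm high, walls and floor 4 mm thick; the small pot and five other things stand in it side by side, in any order. Origin: middle of the underside. Overhead, 0.64 m up, a beam runs along the right edge of this bench (y about -0.1): keep the arm left of it
- cup_ferrules: blue plastic tub without a handle, 71 mm across, 41 mm high, in the crate; origin at the middle of its underside. A bystander that stays in the crate
- tape_white: roll of white tape, 73 mm across, 12 mm high, lying flat in the crate; origin at the middle of its underside. A bystander that stays in the crate
- core_3: bare strip-wound grey steel ring core, 64 mm across, 22 mm high, lying flat in the crate; origin at the middle of its underside. A bystander that stays in the crate
- core_4: bare strip-wound grey steel ring core, 56 mm across, 20 mm high, lying flat in the crate; origin at the middle of its underside. A bystander that stays in the crate
- core_7: bare strip-wound grey steel ring core, 64 mm across, 22 mm high, lying flat in the crate; origin at the middle of its underside. A bystander that stays in the crate

How it is judged:
By the outcome, as a careful person would: the job done as asked, in the order asked, and still so for the second after the job is handed in, with the robot touching nothing.
It also fails if it takes over 40 s, if anything falls off the work surface, if the arm or the gripper's body presses on something with over 40 N, if the wrist force passes 120 N, or if a joint passes its speed limit or range.

ROBOT

A 6-joint arm with a two-finger parallel gripper is mounted at the origin on the work surface; the furniture and walls round the work are solid. World frame = base frame: x ahead of the robot, y to its left, z up, the work surface at z = 0. Lengths are in m, angles in rad, forces in N, time in s.
With the tool pointing down it reaches from about 0.25 to 0.8 m from the base axis. Payload 8.5 kg.
Tool frame: the origin (TCP) lies on the centre line of the jaws, within the pads' length; the fingertips stand 14 mm ahead of it and the grasp point (between the pads) lies 5 mm behind it (tip_extent is the distance from the TCP to the fingertips, in m); z points along the fingers, y is the direction in which the jaws open and shut (so a half turn about z gives the same grasp; the last joint's range is limited). The gripper opens to 85 mm and grips with 20 to 120 N. Pads are 22 mm wide; open, the fingers measure 114 mm over their backs; the gripper's body (76 mm by 85 mm) begins 54 mm behind the grasp point. The pads swing forward as they close: fully open they stand 13 mm farther back than shut.
Start: joints at [1.274, 0.238, -0.013, 1.319, 0, 1.571], TCP at [0.154, 0.502, 0.245] pointing down, gripper open.
Joint ranges: [-2.66, 2.66], [-1.03, 1.9], [-1.14, 1.46], [-1.82, 2.27], [-1.45, 1.34], [-3.14, 3.14]. Speed limits (rad/s): [2.22, 2.22, 2.79, 3.14, 3.14, 3.14].

INTERFACE

Orientations are given as a unit quaternion [w, x, y, z].
In Python, from workcell import observe, read_camera, finish_job, tip_extent gives the robot as it stands.
- The arm moves only by the tool jog_arm, never from a script. Its argument "increments" is a list of rows, each an object with "dp": the shift along the tool's x, y, z in m, a list of three; "twist": the turn about the tool's z in degrees; "claw": the opening, from 0 (shut) to 1 (fully open). In form: [{"dp": [tx, ty, tz], "twist": twist, "claw": claw}, ...]. A call has 1 to 10 rows; each row is the pose to reach, as a shift and turn from the pose commanded when the call began, along the tool's axes at that moment; what a row does not reach only later rows make up. A row lasts 1/12 s, in which the tool goes at most 41.7 mm and 7.16 degrees, less where a joint would pass 70% of its speed; a pose out of reach is approached as far as the arm can. A call with a gripper value outside its range is refused whole. The fingers move at their own pace and stop on an object; the grip force is fixed at half the most. Time passes only in rows, so rows that repeat a pose let the fingers close. It gives the time, the measured TCP pose, the force and the opening at its end, in the units of the state.
- observe(): the state, without advancing time (a new reading comes with each control period).
- read_camera(name): name is "side" or "top" or "wrist"; returns a dict with "img" (400x640x3 uint8, red, green, blue), "K" (3x3 intrinsics, pixels), "rvec" (rotation vector, rad) and "tvec" (3), from world to camera coordinates, as OpenCV has them; the wrist camera has in their place "T_tool_cam" (4x4, takes a point from camera to tool coordinates, whose origin is the TCP and whose axes are the flange's). Camera axes: x right, y down, z forward; pixel columns grow to the right and rows downward; lengths in m; the calibration is good to about 2 mm. A picture is of the moment at which its call begins: read the wrist's pose just before it. There is no depth.
- finish_job(): hands the job in, once; it reports no verdict.
The state is a dict: "time": time; "q": joint angles; "qvel": joint speeds; "joint_torque": joint torques, N m; "tcp_pos": TCP position; "orientation": TCP orientation; "ft_force": force on the tool from outside, world axes, zero at the start; "moment": the same for the moment, N m; "grip_width": finger opening in m.
Only numpy, scipy, OpenCV 4.12 (cv2) and the standard library are available. Lean on these libraries where they do the work, as an engineer would, in place of code of your own. Each camera call takes 0.05 s, during which the arm holds its last target.

## Working session

There is one attempt and no reset: what is moved stays moved. The work goes in short steps, Python scripts to look and compute and a tool call to move; the robot and the scene stay as the last step left them, time stands still between calls to the robot, and variables do not carry over. Pictures are saved under pics/ and viewed, and the job is handed in when it is done.

Besides the shell and the picture viewer there is one more tool, called after "Call:" as name(argument=value, ...) on one line, values as JSON. jog_arm: Moves the arm, as the interface text tells. Its arguments: {"type":"object","properties":{"increments":{"type":"array"}},"required":["increments"]}

```bash
mkdir -p pics; ls; python3 - <<'E'
from workcell import observe, read_camera, tip_extent
import cv2,numpy as np,pickle
s=observe();print(s, tip_extent)
d={}
for n in("side","top","wrist"):
    c=read_camera(n);d[n]=c
    cv2.imwrite(f"pics/{n}0.png",c["img"][:,:,::-1])
    print(n,{k:v for k,v in c.items() if k!="img"})
pickle.dump((s,d),open("d0.pkl","wb"))
E
```

```text
pics
{'time': 0.0, 'q': array([ 1.27398438e+00,  2.38791826e-01, -1.42325629e-02,  1.31921581e+00,
        3.64584643e-06,  1.57079788e+00]), 'qvel': array([-6.59753276e-04, -5.97747728e-05, -3.00469615e-03, -1.50791477e-04,
        3.64370268e-04, -3.14108979e-04]), 'joint_torque': array([ 8.92123826e-04, -5.38775003e+01,  3.46438193e+01,  1.85007934e-02,
        6.00653181e-07, -1.63273734e-05]), 'tcp_pos': array([0.15343295, 0.50167005, 0.24468027]), 'orientation': array([-1.08548849e-04,  1.47862549e-01,  9.89007657e-01, -7.13729366e-04]), 'ft_force': array([ 0.57674307, -0.01658303,  0.65703881]), 'moment': array([-0.01787547, -0.00088889, -0.0077323 ]), 'grip_width': 0.085120599194097} 0.014
side {'K': array([[394.32466863,   0.        , 312.20437984],
       [  0.        , 394.32466863, 202.74853659],
       [  0.        ,   0.        ,   1.        ]]), 'rvec': array([ 2.06578434,  1.35585572, -0.55310515]), 'tvec': array([-0.38179415, -0.30539467,  1.22318889])}
top {'K': array([[379.79702646,   0.        , 318.02304265],
       [  0.        , 379.79702646, 198.73318581],
       [  0.        ,   0.        ,   1.        ]]), 'rvec': array([ 2.14028014, -2.06558171,  0.22424648]), 'tvec': array([0.15272404, 0.61681103, 0.79569922])}
wrist {'K': array([[306.74519638,   0.        , 320.63380735],
       [  0.        , 306.74519638, 199.84889627],
       [  0.        ,   0.        ,   1.        ]]), 'T_tool_cam': array([[ 7.83012144e-04, -9.64752551e-01, -2.63157563e-01,
         6.55007821e-02],
       [ 9.99999311e-01,  9.85462738e-04, -6.37321925e-04,
        -7.65950403e-04],
       [ 8.74189926e-04, -2.63156883e-01,  9.64752658e-01,
        -1.29103919e-01],
       [ 0.00000000e+00,  0.00000000e+00,  0.00000000e+00,
         1.00000000e+00]])}
```

View pics/top0.png

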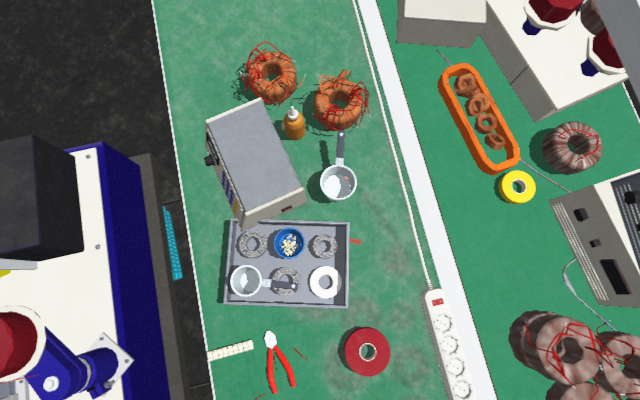

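View pics/side0.png

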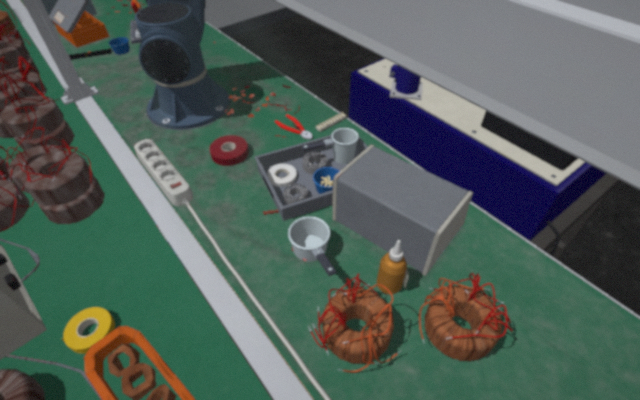

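View pics/wrist0.png

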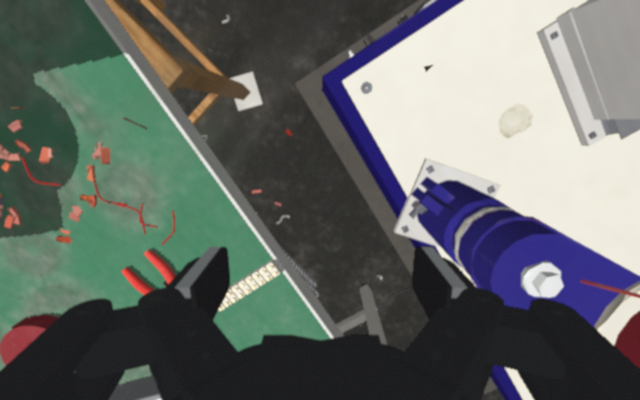

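```bash
cat > h.py <<'E'
import numpy as np,cv2,pickle
def ray(c,px):
    R,_=cv2.Rodrigues(c["rvec"]);t=c["tvec"]
    p=cv2.undistortPoints(np.array([[px]],float),c["K"],None)[0,0]
    d=R.T@np.array([p[0],p[1],1]);return -R.T@t,d
def onz(c,px,z):
    o,d=ray(c,px);return o+d*(z-o[2])/d[2]
def proj(c,P):
    return cv2.projectPoints(np.array(P,float).reshape(-1,1,3),c["rvec"],c["tvec"],c["K"],None)[0][:,0]
def crop(c,x0,x1,y0,y1,k,fn):
    im=c["img"][y0:y1,x0:x1,::-1];cv2.imwrite(fn,cv2.resize(im,None,fx=k,fy=k,interpolation=cv2.INTER_CUBIC))
E
python3 - <<'E'
from h import *
s,d=pickle.load(open("d0.pkl","rb"))
t,sd=d["top"],d["side"]
crop(t,200,380,120,320,4 if 0 else 3,"pics/topc.png")
crop(sd,240,440,110,290,4 if 0 else 3,"pics/sidec.png")
for n in("top","side"):print(n,ray(d[n],(320,200)))
for px in [(224,306),(348,307),(350,222),(231,220)]:print(px,onz(t,px,.045))
print(onz(t,(338,182),.054),onz(t,(341,133),.074),onz(t,(245,281),.074),onz(t,(294,284),.065))
E
```

```text
top (array([0.4239261 , 0.16596222, 0.91085725]), array([ 0.21356336,  0.00460549, -0.97693792]))
side (array([ 1.12565434, -0.05062165,  0.68232214]), array([-0.62776362,  0.27439421, -0.72873869]))
(224, 306) [0.36734331 0.37272224 0.045     ]
(348, 307) [0.37500716 0.10026926 0.045     ]
(350, 222) [0.56379956 0.09918421 0.045     ]
(231, 220) [0.55874377 0.37367815 0.045     ]
[0.65569259 0.12951129 0.054     ] [0.76947541 0.12622384 0.074     ] [0.42264578 0.32520223 0.074     ] [0.42008114 0.21995055 0.065     ]
```

View pics/topc.png

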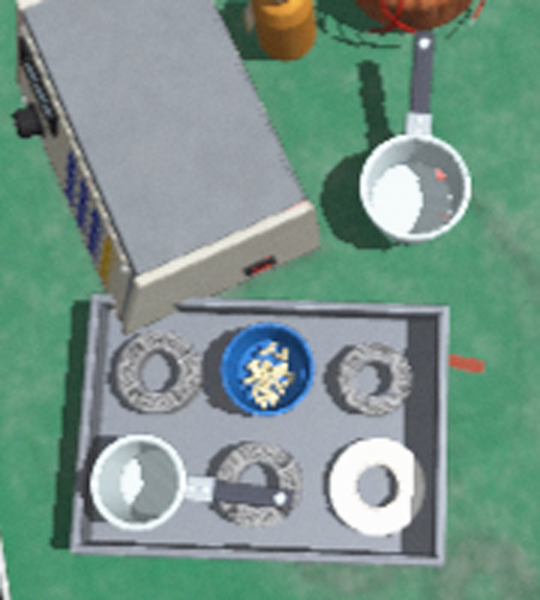

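View pics/sidec.png

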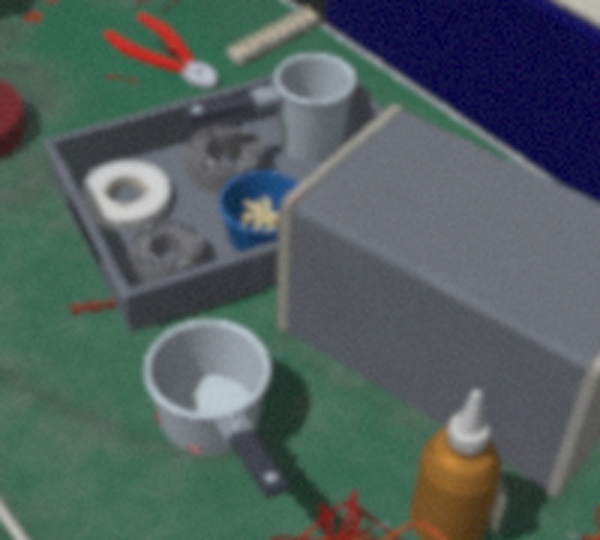

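```bash
python3 - <<'E'
from h import *
s,d=pickle.load(open("d0.pkl","rb"))
t,sd=d["top"],d["side"]
a=t["img"][255:310,220:305,::-1];b=t["img"][125:210,310:370,::-1]
cv2.imwrite("pics/a.png",cv2.resize(a,None,fx=9,fy=9,interpolation=cv2.INTER_NEAREST))
cv2.imwrite("pics/b.png",cv2.resize(b,None,fx=7,fy=7,interpolation=cv2.INTER_NEAREST))
a=sd["img"][120:170,295:370,::-1];b=sd["img"][210:300,280:350,::-1]
cv2.imwrite("pics/c.png",cv2.resize(a,None,fx=9,fy=9,interpolation=cv2.INTER_NEAREST))
cv2.imwrite("pics/d.png",cv2.resize(b,None,fx=6,fy=6,interpolation=cv2.INTER_NEAREST))
for P in [(.4226,.325,0),(.656,.13,0)]:print(proj(t,P),proj(sd,P))
for px in [(242.7,212.7),(305,188)]:print('counter top',onz(t,px,.146))
E
```

```text
[[251.07864715 281.19337431]] [[343.55235696 157.53567852]]
[[336.73258565 187.54820792]] [[309.64937191 247.38812862]]
counter top [0.55894983 0.32679135 0.146     ]
counter top [0.61551611 0.20157346 0.146     ]
```

View pics/a.png

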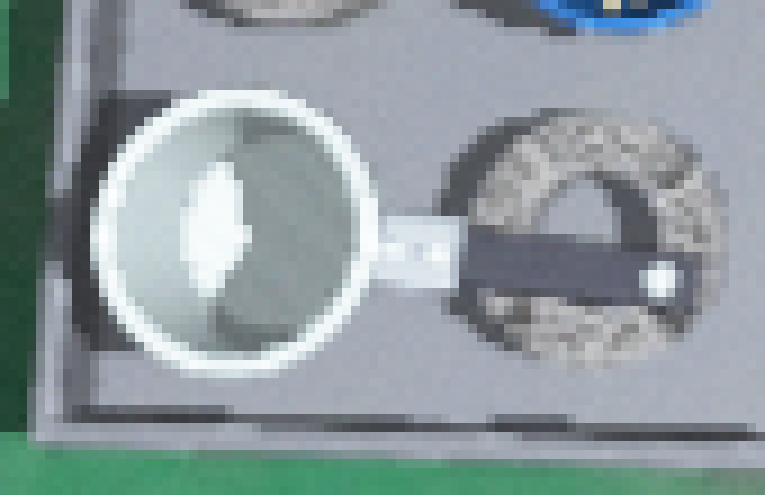

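View pics/b.png

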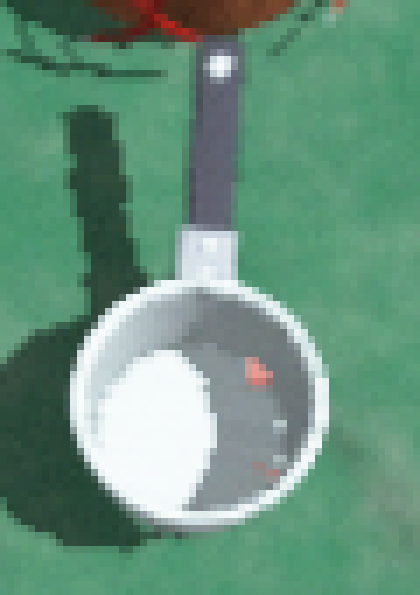

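View pics/c.png

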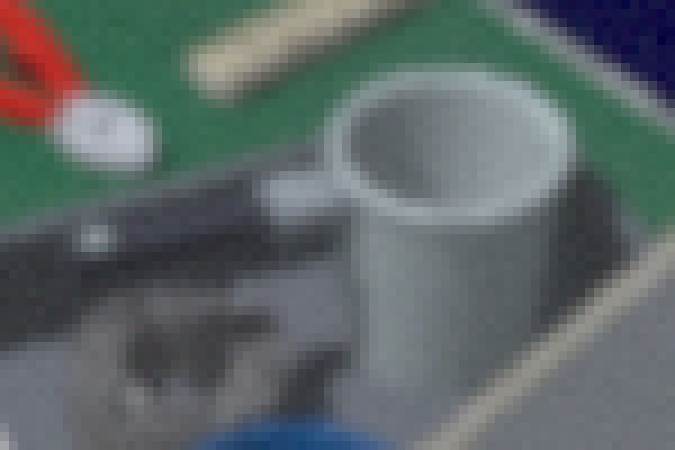

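View pics/d.png

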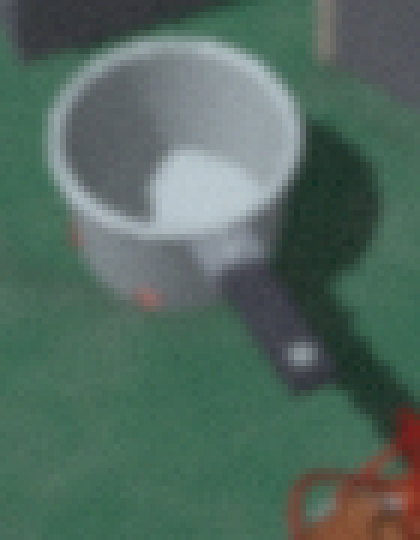

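```bash
python3 - <<'E'
from h import *
s,d=pickle.load(open("d0.pkl","rb"))
t,sd=d["top"],d["side"]
print('small',onz(t,(246.0-.5,280.5),.074),onz(sd,(344.9,135.8),.074))
print('bolt',onz(t,(292.9,285.5),.069),onz(sd,(295+96/9-.5,120+237/9-.5),.069))
print('large',onz(t,(337.9,181.4),.054),onz(sd,(308.6,232.6),.054))
print('bolt',onz(t,(310+218/7-.5,125+66/7-.5),.071),onz(sd,(280+302/6-.5,210+353/6-.5),.071))
E
```

```text
small [0.42373517 0.3242065  0.074     ] [0.42600385 0.32373376 0.074     ]
bolt [0.41685468 0.221915   0.069     ] [0.41585105 0.22067105 0.069     ]
large [0.65713305 0.12977986 0.054     ] [0.65812554 0.1281165  0.054     ]
bolt [0.76835647 0.12686879 0.071     ] [0.76340756 0.12669193 0.071     ]
```

```bash
cat >> h.py <<'E'
from workcell import observe
from scipy.spatial.transform import Rotation as Rn
def pose():
    s=observe();q=s["orientation"];R=Rn.from_quat([q[1],q[2],q[3],q[0]]).as_matrix();return s,R
def go(P,yaw):
    s,R=pose();dp=R.T@(np.array(P)-s["tcp_pos"]);cy=np.degrees(np.arctan2(R[1,1],R[0,1]))
    print("t",s["time"],"pos",s["tcp_pos"].round(4),"yaw",cy.round(2),"tilt",R[:,2].round(4),"F",s["ft_force"].round(1),"w",s["grip_width"])
    print("dp",dp.round(4),"twist",(-(yaw-cy)+180)%360-180,"q",s["q"].round(3))
E
python3 -c "
from h import *
go((.4187,.2442,.18),-4.2)"
```

```text
t 0.15 pos [0.1534 0.5017 0.2448] yaw 73.0 tilt [-4.0e-04 -1.1e-03 -1.0e+00] F [-0.3  0.5  0.3] w 0.08542476938342751
dp [-0.329  -0.1686  0.065 ] twist 77.19552623390126 q [ 1.274  0.239 -0.014  1.319  0.     1.571]
```

Call:
jog_arm(increments=[{"dp": [-0.033, -0.017, 0.0], "twist": 7, "claw": 0.5}, {"dp": [-0.066, -0.034, 0.0], "twist": 14, "claw": 0.5}, {"dp": [-0.099, -0.051, 0.0], "twist": 21, "claw": 0.5}, {"dp": [-0.132, -0.068, 0.0], "twist": 28, "claw": 0.5}, {"dp": [-0.165, -0.085, 0.0], "twist": 35, "claw": 0.5}, {"dp": [-0.198, -0.102, 0.0], "twist": 42, "claw": 0.5}, {"dp": [-0.231, -0.118, 0.01], "twist": 49, "claw": 0.5}, {"dp": [-0.264, -0.135, 0.02], "twist": 56, "claw": 0.5}, {"dp": [-0.297, -0.152, 0.04], "twist": 63, "claw": 0.5}, {"dp": [-0.329, -0.169, 0.065], "twist": 70, "claw": 0.5}])

```text
time: 0.98
tcp_pos: [0.4189, 0.2446, 0.1822]
orientation: [0.0, 0.691, 0.723, 0.001]
ft_force: [0.9, 0.2, -1.2]
grip_width: 0.0423
```

```bash
python3 -c "
from h import *
go((.4187,.2442,.18),-4.2)"
```

```text
t 0.9833 pos [0.4189 0.2446 0.1822] yaw 2.64 tilt [ 0.0023  0.0012 -1.    ] F [ 0.9  0.2 -1.2] w 0.042281327590230684
dp [-0.0003 -0.0002  0.0022] twist 6.835657277272361 q [ 0.529  0.199 -0.231  1.138 -0.     2.053]
```

Call:
jog_arm(increments=[{"dp": [0, 0, 0.0], "twist": 7, "claw": 0.5}, {"dp": [0, 0, 0.0], "twist": 7, "claw": 0.5}, {"dp": [0, 0, 0.0], "twist": 7, "claw": 0.5}])

```text
time: 1.23
tcp_pos: [0.417, 0.2456, 0.1818]
orientation: [-0.0, 0.73, 0.683, -0.0]
ft_force: [-0.1, 0.1, 0.2]
grip_width: 0.0429
```

```bash
cat >> h.py <<'E'
def wcam(fn):
    from workcell import read_camera
    s,R=pose();c=read_camera("wrist")
    T=np.eye(4);T[:3,:3]=R;T[:3,3]=s["tcp_pos"];W=T@c["T_tool_cam"];I=np.linalg.inv(W)
    c["rvec"]=cv2.Rodrigues(I[:3,:3])[0][:,0];c["tvec"]=I[:3,3]
    cv2.imwrite(fn,c["img"][:,:,::-1]);return c
E
python3 - <<'E'
from h import *
c=wcam("pics/w1.png");pickle.dump(c,open("w1.pkl","wb"))
go((.4187,.2442,.06),-4.2)
print(proj(c,[(.4245,.324,.074),(.4187,.2442,.069),(.6575,.129,.054)]))
E
```

```text
t 1.2833 pos [0.4169 0.2462 0.1823] yaw -3.75 tilt [ 1.e-04  2.e-04 -1.e+00] F [-0.6  0.3 -0.5] w 0.042657486399472345
dp [-0.0019  0.0019  0.1223] twist 0.45486769066764055 q [ 0.533  0.2   -0.23   1.141  0.     2.169]
[[322.67902358  97.23662247]
 [321.86176685 200.54822717]
 [580.55170874 296.97575387]]
```

View pics/w1.png

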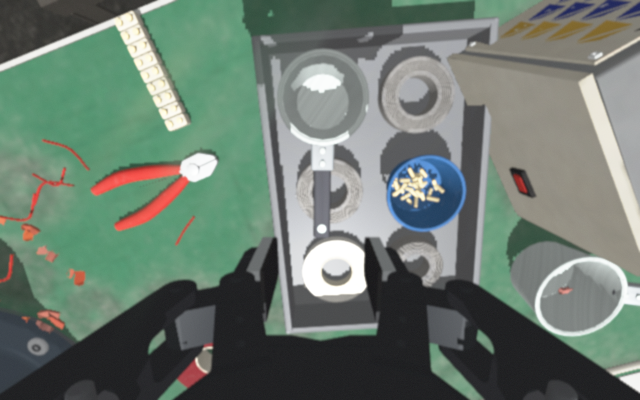

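```bash
python3 - <<'E'
from h import *
c=pickle.load(open("w1.pkl","rb"))
b=onz(c,(321.5,229),.069);r=onz(c,(322.3,97),.074);print(b,r,np.degrees(np.arctan2(*(b-r)[1::-1])))
for z in(.069,): print([onz(c,(x,y),z)[:2].round(4) for x,y in((315,200),(330,200))])
E
python3 -c "
from h import *
crop(pickle.load(open('w1.pkl','rb')),270,380,40,240,3,'pics/w1c.png')"
```

```text
[0.4167812  0.21948993 0.069     ] [0.42423327 0.32418292 0.074     ] -94.07145846271104
[array([0.4131, 0.245 ]), array([0.4254, 0.2442])]
```

View pics/w1c.png

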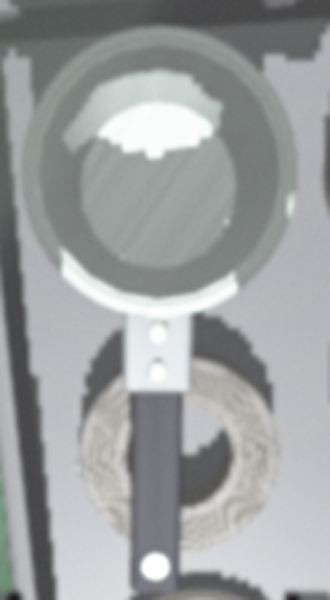

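Call:
jog_arm(increments=[{"dp": [-0.002, 0.002, 0.03], "twist": 0.4, "claw": 0.5}, {"dp": [-0.002, 0.002, 0.06], "twist": 0.4, "claw": 0.5}, {"dp": [-0.002, 0.002, 0.085], "twist": 0.4, "claw": 0.5}, {"dp": [-0.002, 0.002, 0.105], "twist": 0.4, "claw": 0.5}, {"dp": [-0.002, 0.002, 0.117], "twist": 0.4, "claw": 0.5}, {"dp": [-0.002, 0.002, 0.122], "twist": 0.4, "claw": 0.5}, {"dp": [-0.002, 0.002, 0.122], "twist": 0.4, "claw": 0.5}, {"dp": [-0.002, 0.002, 0.122], "twist": 0.4, "claw": 0.5}])

```text
time: 1.95
tcp_pos: [0.419, 0.2446, 0.0607]
orientation: [0.0, 0.733, 0.68, 0.0]
ft_force: [-0.0, 1.0, -0.6]
grip_width: 0.0429
```

```bash
python3 - <<'E'
from h import *
c=wcam("pics/w2.png");pickle.dump(c,open("w2.pkl","wb"))
go((.4187,.2442,.06),-4.2)
E
```

```text
t 2.0 pos [0.4194 0.2446 0.061 ] yaw -4.28 tilt [ 1.5e-03  8.0e-04 -1.0e+00] F [-0.2 -0.8  0.2] w 0.04289135959799995
dp [-0.0004 -0.0006  0.001 ] twist -0.08315726984758953 q [ 0.528  0.31  -0.427  0.832 -0.     2.174]
```

View pics/w2.png

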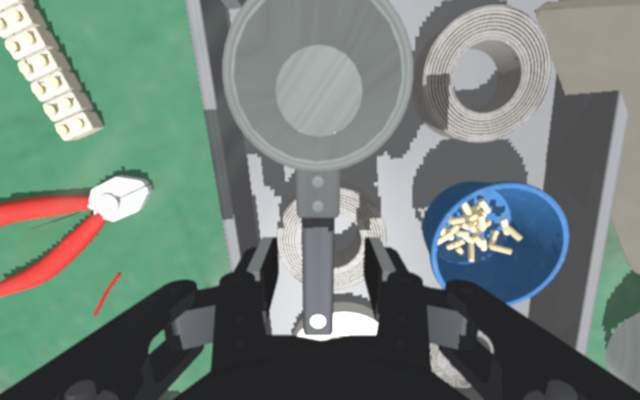

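Call:
jog_arm(increments=[{"dp": [0, -0.001, 0.001], "twist": 0, "claw": 0.4}, {"dp": [0, -0.001, 0.001], "twist": 0, "claw": 0.25}, {"dp": [0, -0.001, 0.001], "twist": 0, "claw": 0.15}, {"dp": [0, -0.001, 0.001], "twist": 0, "claw": 0.05}, {"dp": [0, -0.001, 0.001], "twist": 0, "claw": 0}, {"dp": [0, -0.001, 0.001], "twist": 0, "claw": 0}, {"dp": [0, -0.001, 0.001], "twist": 0, "claw": 0}, {"dp": [0, -0.001, 0.001], "twist": 0, "claw": 0}, {"dp": [0, -0.001, 0.001], "twist": 0, "claw": 0}, {"dp": [0, -0.001, 0.001], "twist": 0, "claw": 0}])

```text
time: 2.83
tcp_pos: [0.4181, 0.2436, 0.0591]
orientation: [0.0, 0.734, 0.679, -0.0]
ft_force: [-0.7, -1.9, 5.7]
grip_width: 0.0122
```

Call:
jog_arm(increments=[{"dp": [0, 0, -0.003], "twist": 0, "claw": 0}, {"dp": [0, 0, -0.008], "twist": 0, "claw": 0}, {"dp": [0, 0, -0.015], "twist": 0, "claw": 0}, {"dp": [0, 0, -0.025], "twist": 0, "claw": 0}, {"dp": [0, 0, -0.04], "twist": 0, "claw": 0}, {"dp": [0, 0, -0.06], "twist": 0, "claw": 0}, {"dp": [0, 0, -0.075], "twist": 0, "claw": 0}, {"dp": [0, 0, -0.08], "twist": 0, "claw": 0}, {"dp": [0, 0, -0.08], "twist": 0, "claw": 0}])

```text
time: 3.58
tcp_pos: [0.4186, 0.2443, 0.1403]
orientation: [0.0, 0.734, 0.679, 0.001]
ft_force: [-0.3, -0.3, -1.8]
grip_width: 0.0128
```

```bash
python3 - <<'E'
from h import *
from workcell import read_camera
c=wcam("pics/w3.png");pickle.dump(c,open("w3.pkl","wb"))
s=read_camera("side");crop(s,270,430,80,200,4,"pics/s3.png")
go((.4187,.2442,.06),-4.2)
E
```

```text
t 3.6833 pos [0.4177 0.2437 0.1385] yaw -4.4 tilt [-3.e-04 -2.e-04 -1.e+00] F [-0.1  0.5 -1.5] w 0.012790412588256124
dp [0.0006 0.001  0.0785] twist -0.2015625670861141 q [ 0.528  0.231 -0.309  1.031 -0.     2.176]
```

View pics/w3.png

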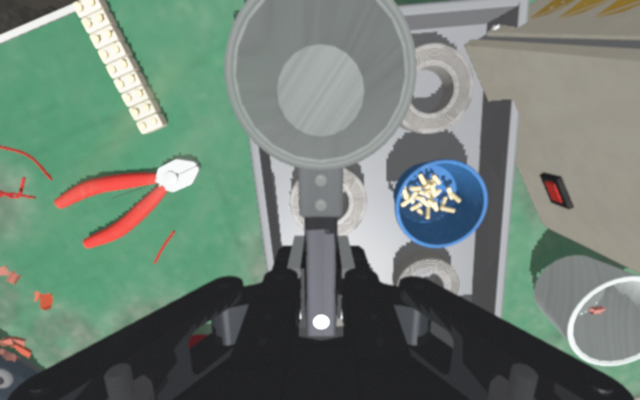

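View pics/s3.png

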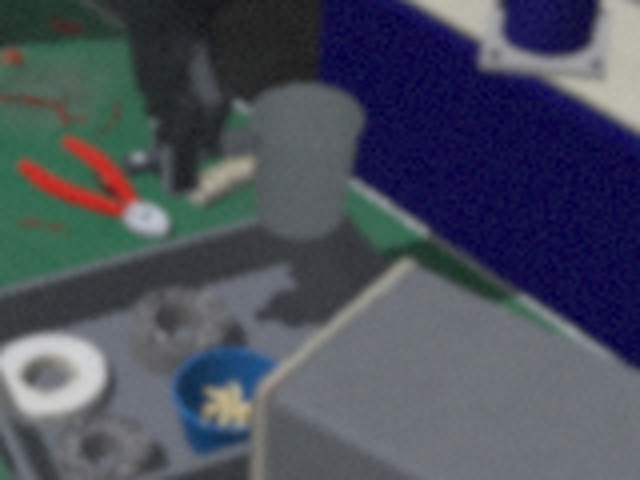

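Call:
jog_arm(increments=[{"dp": [0, 0, -0.02], "twist": 0, "claw": 0}, {"dp": [0, 0, -0.045], "twist": 0, "claw": 0}, {"dp": [0, 0, -0.07], "twist": 0, "claw": 0}, {"dp": [0, 0, -0.085], "twist": 0, "claw": 0}, {"dp": [0, 0, -0.09], "twist": 0, "claw": 0}, {"dp": [0, 0, -0.09], "twist": 0, "claw": 0}])

```text
time: 4.18
tcp_pos: [0.4181, 0.2439, 0.2289]
orientation: [0.0, 0.734, 0.679, 0.0]
ft_force: [-0.8, -0.4, -2.2]
grip_width: 0.0126
```

```bash
python3 - <<'E'
from h import *
go((.5962,.0776,.23),-50)
E
```

```text
t 4.1833 pos [0.4181 0.2439 0.2289] yaw -4.41 tilt [ 4.e-04  2.e-04 -1.e+00] F [-0.8 -0.4 -2.2] w 0.012575654480908976
dp [-0.1521  0.1903 -0.0011] twist 45.593402726115926 q [ 0.528  0.174 -0.139  1.257 -0.     2.176]
```

Call:
jog_arm(increments=[{"dp": [-0.007, 0.009, 0], "twist": 2, "claw": 0}, {"dp": [-0.022, 0.027, 0], "twist": 6, "claw": 0}, {"dp": [-0.042, 0.052, 0], "twist": 12, "claw": 0}, {"dp": [-0.062, 0.078, 0], "twist": 18, "claw": 0}, {"dp": [-0.084, 0.105, 0], "twist": 25, "claw": 0}, {"dp": [-0.106, 0.132, 0], "twist": 31, "claw": 0}, {"dp": [-0.125, 0.156, 0], "twist": 37, "claw": 0}, {"dp": [-0.14, 0.175, 0], "twist": 42, "claw": 0}, {"dp": [-0.149, 0.186, 0], "twist": 45, "claw": 0}, {"dp": [-0.152, 0.19, 0], "twist": 45.6, "claw": 0}])

```text
time: 5.02
tcp_pos: [0.5967, 0.0751, 0.2262]
orientation: [-0.0, 0.941, 0.339, -0.002]
ft_force: [-1.3, -1.1, -1.6]
grip_width: 0.0126
```

Call:
jog_arm(increments=[{"dp": [0, 0, 0], "twist": 0, "claw": 0}, {"dp": [0, 0, 0], "twist": 0, "claw": 0}, {"dp": [0, 0, 0.03], "twist": 0, "claw": 0}, {"dp": [0, 0, 0.06], "twist": 0, "claw": 0}, {"dp": [0, 0, 0.08], "twist": 0, "claw": 0}, {"dp": [0, 0, 0.09], "twist": 0, "claw": 0}, {"dp": [0, 0, 0.09], "twist": 0, "claw": 0}, {"dp": [0, 0, 0.09], "twist": 0, "claw": 0}])

```text
time: 5.68
tcp_pos: [0.5953, 0.0783, 0.1394]
orientation: [-0.0, 0.939, 0.343, -0.0]
ft_force: [0.4, 0.2, -0.3]
grip_width: 0.0129
```

```bash
python3 - <<'E'
from h import *
from workcell import read_camera
c=wcam("pics/w4.png");s=read_camera("side");t=read_camera("top")
pickle.dump((c,s,t),open("w4.pkl","wb"))
crop(s,260,390,140,300,4 if 0 else 3,"pics/s4.png");crop(t,270,390,110,230,4,"pics/t4.png")
go((.5962,.0776,.06),-50)
E
```

```text
t 5.8333 pos [0.5965 0.078  0.1406] yaw -49.97 tilt [ 2.6e-03  3.0e-04 -1.0e+00] F [ 0.7  0.  -1.3] w 0.012973987441234227
dp [-0.0007 -0.      0.0806] twist 0.026607820636968427 q [ 0.13   0.416 -0.024  1.127 -0.     2.573]
```

View pics/w4.png

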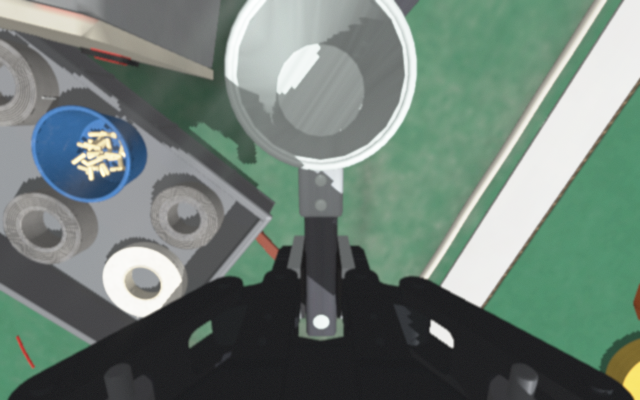

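View pics/s4.png

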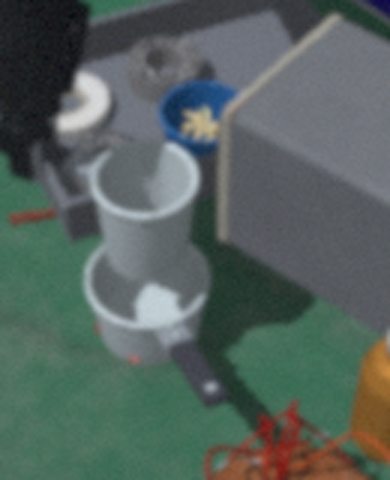

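View pics/t4.png

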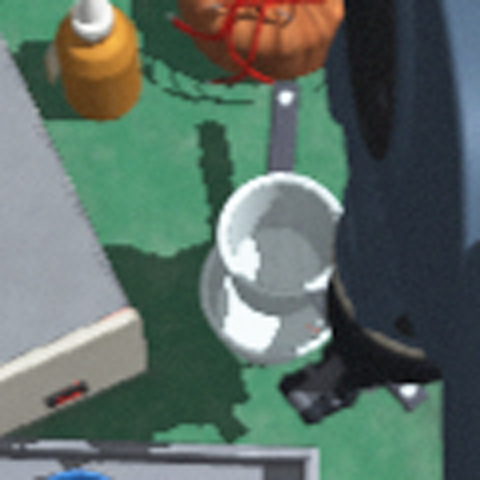

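```bash
python3 - <<'E'
from h import *
c,s,t=pickle.load(open("w4.pkl","rb"))
S,R=pose();p=S["tcp_pos"]
zr=p[2]-.056+.07
a=np.linspace(0,2*np.pi,361)
for off in((.080,0),(.079,0),(.081,0)):
    C=p+R[:,0]*off[0]+R[:,1]*off[1];C[2]=zr
    P=[C+.032*np.array([np.cos(x),np.sin(x),0]) for x in a]
    for n,k in(("w",c),("s",s),("t",t)):
        q=proj(k,P);print(off,C.round(4),n,q.min(0).round(1),q.max(0).round(1))
print(onz(s,(308.2,199.3),zr), onz(t,(270+282/4-.5,110+235/4),zr))
E
```

```text
(0.08, 0) [0.6578 0.1294 0.1546] w [226.9 -34.7] [412.5 165.2]
(0.08, 0) [0.6578 0.1294 0.1546] s [290.5 186. ] [325.2 211.2]
(0.08, 0) [0.6578 0.1294 0.1546] t [325.  153.8] [355.9 183.4]
(0.079, 0) [0.657  0.1288 0.1546] w [227.2 -31.1] [412.3 167.8]
(0.079, 0) [0.657  0.1288 0.1546] s [290.  185.8] [324.7 211. ]
(0.079, 0) [0.657  0.1288 0.1546] t [325.3 154.2] [356.2 183.7]
(0.081, 0) [0.6585 0.1301 0.1546] w [226.7 -38.4] [412.8 162.5]
(0.081, 0) [0.6585 0.1301 0.1546] s [291.  186.2] [325.7 211.4]
(0.081, 0) [0.6585 0.1301 0.1546] t [324.7 153.4] [355.6 183. ]
[0.6605978  0.12895877 0.15459552] [0.65707678 0.13033496 0.15459552]
```

Call:
jog_arm(increments=[{"dp": [0, 0, 0.01], "twist": 0, "claw": 0}, {"dp": [0, 0, 0.025], "twist": 0, "claw": 0}, {"dp": [0, 0, 0.04], "twist": 0, "claw": 0}, {"dp": [0, 0, 0.053], "twist": 0, "claw": 0}, {"dp": [0, 0, 0.062], "twist": 0, "claw": 0}, {"dp": [0, 0, 0.069], "twist": 0, "claw": 0}, {"dp": [0, 0, 0.073], "twist": 0, "claw": 0}, {"dp": [0, 0, 0.075], "twist": 0, "claw": 0}, {"dp": [0, 0, 0.076], "twist": 0, "claw": 0}, {"dp": [0, 0, 0.076], "twist": 0, "claw": 0}])

```text
time: 6.67
tcp_pos: [0.5959, 0.0776, 0.0632]
orientation: [0.0, 0.94, 0.342, 0.0]
ft_force: [-0.3, 0.4, -0.5]
grip_width: 0.0128
```

```bash
python3 - <<'E'
from h import *
from workcell import read_camera
c=wcam("pics/w5.png");s=read_camera("side")
pickle.dump((c,s),open("w5.pkl","wb"))
crop(s,260,390,180,300,5,"pics/s5.png")
go((.5962,.0776,.059),-50)
E
```

```text
t 6.7667 pos [0.5961 0.0777 0.0635] yaw -50.01 tilt [ 9.e-04  0.e+00 -1.e+00] F [-0.5  0.7 -1.3] w 0.01279153365331172
dp [0.0001 0.0001 0.0045] twist -0.005795068975999129 q [ 0.13   0.477 -0.139  0.954 -0.     2.573]
```

View pics/w5.png

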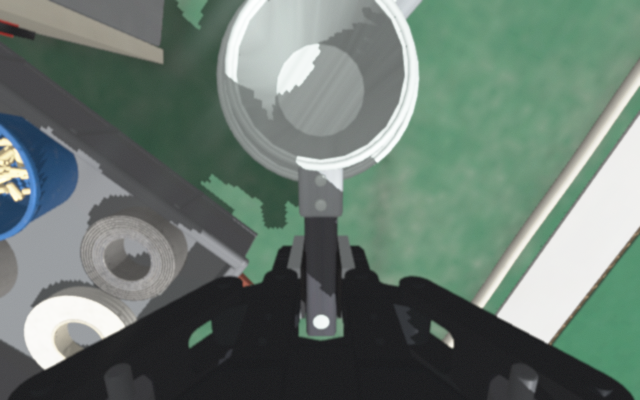

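View pics/s5.png

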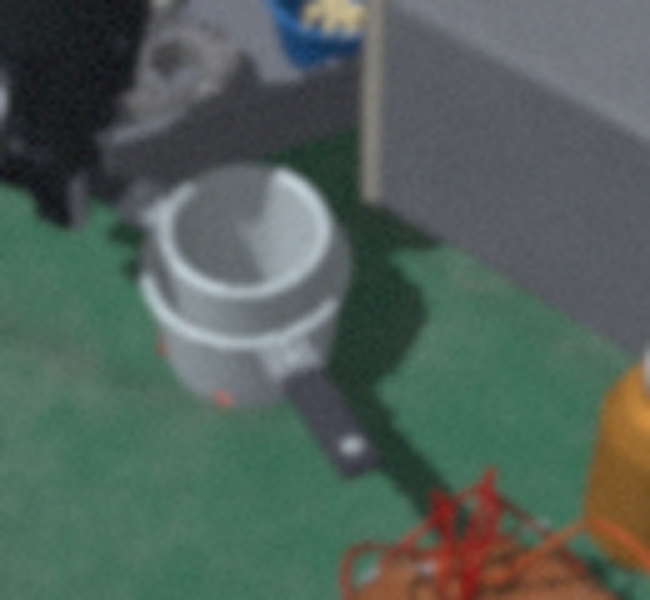

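Call:
jog_arm(increments=[{"dp": [0, 0, 0.001], "twist": 0, "claw": 0}, {"dp": [0, 0, 0.002], "twist": 0, "claw": 0}, {"dp": [0, 0, 0.003], "twist": 0, "claw": 0}, {"dp": [0, 0, 0.0035], "twist": 0, "claw": 0}, {"dp": [0, 0, 0.004], "twist": 0, "claw": 0}, {"dp": [0, 0, 0.004], "twist": 0, "claw": 0}, {"dp": [0, 0, 0.004], "twist": 0, "claw": 0}])

```text
time: 7.35
tcp_pos: [0.5957, 0.0776, 0.059]
orientation: [0.0, 0.94, 0.342, -0.0]
ft_force: [-0.2, -0.5, -0.3]
grip_width: 0.0127
```

```bash
python3 - <<'E'
from h import *
go((.5962,.0776,.059),-50)
E
```

```text
t 7.35 pos [0.5957 0.0776 0.059 ] yaw -50.01 tilt [ 0.e+00 -1.e-04 -1.e+00] F [-0.2 -0.5 -0.3] w 0.01265325268657178
dp [ 0.0004  0.0003 -0.    ] twist -0.006753827474625496 q [ 0.13   0.481 -0.145  0.945 -0.     2.573]
```

Call:
jog_arm(increments=[{"dp": [0, 0, 0.0005], "twist": 0, "claw": 0}, {"dp": [0, 0, 0.001], "twist": 0, "claw": 0}, {"dp": [0, 0, 0.001], "twist": 0, "claw": 0}])

```text
time: 7.6
tcp_pos: [0.5956, 0.0774, 0.0583]
orientation: [0.0, 0.94, 0.342, 0.0]
ft_force: [-2.5, -1.7, 5.4]
grip_width: 0.0126
```

```bash
python3 - <<'E'
from h import *
go((.5962,.0776,.059),-50)
E
```

```text
t 7.6 pos [0.5956 0.0774 0.0583] yaw -50.01 tilt [ 2.e-04 -4.e-04 -1.e+00] F [-2.5 -1.7  5.4] w 0.012567772241299733
dp [ 0.0006  0.0002 -0.0007] twist -0.01398346028696551 q [ 0.129  0.482 -0.146  0.943 -0.     2.573]
```

Call:
jog_arm(increments=[{"dp": [0, 0, 0], "twist": 0, "claw": 0.2}, {"dp": [0, 0, 0], "twist": 0, "claw": 0.3}, {"dp": [0, 0, 0], "twist": 0, "claw": 0.4}, {"dp": [0, 0, 0], "twist": 0, "claw": 0.4}, {"dp": [0, 0, 0], "twist": 0, "claw": 0.4}, {"dp": [0, 0, 0], "twist": 0, "claw": 0.4}])

```text
time: 8.1
tcp_pos: [0.5957, 0.0776, 0.0579]
orientation: [0.0, 0.94, 0.342, -0.0]
ft_force: [-0.5, 0.2, -1.1]
grip_width: 0.0341
```

```bash
python3 - <<'E'
from h import *
c=wcam("pics/w6.png")
go((.5962,.0776,.059),-50)
E
```

```text
t 8.15 pos [0.5957 0.0776 0.0579] yaw -50.0 tilt [-1.e-04 -1.e-04 -1.e+00] F [-0.1 -1.1  0.2] w 0.033762217749933286
dp [ 0.0004  0.0004 -0.0011] twist -0.004823723787637846 q [ 0.13   0.482 -0.146  0.942 -0.     2.573]
```

View pics/w6.png

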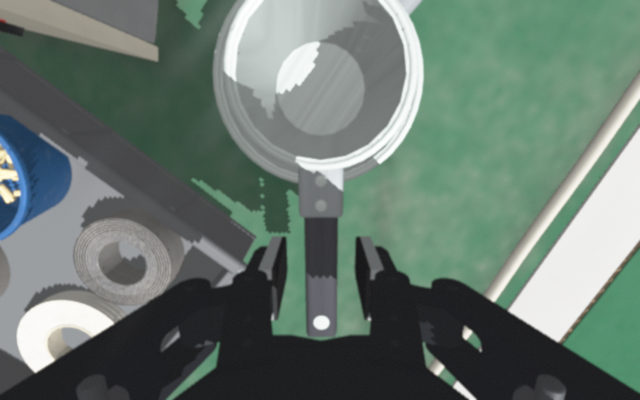

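Pads are clear of the handle on both sides (handle at x≈320, pads near 280 and 362) and the pot did not shift. I'm retracting straight up, then back off to the left.

Call:
jog_arm(increments=[{"dp": [0, 0, -0.01], "twist": 0, "claw": 0.4}, {"dp": [0, 0, -0.03], "twist": 0, "claw": 0.4}, {"dp": [0, 0, -0.06], "twist": 0, "claw": 0.4}, {"dp": [0, 0, -0.095], "twist": 0, "claw": 0.4}, {"dp": [0, 0, -0.13], "twist": 0, "claw": 0.4}, {"dp": [0, 0, -0.155], "twist": 0, "claw": 0.4}, {"dp": [0, 0, -0.17], "twist": 0, "claw": 0.4}, {"dp": [0, 0, -0.17], "twist": 0, "claw": 0.4}])

```text
time: 8.82
tcp_pos: [0.5972, 0.0778, 0.2328]
orientation: [0.001, 0.94, 0.342, 0.003]
ft_force: [1.0, -0.6, -0.6]
grip_width: 0.0341
```

Call:
jog_arm(increments=[{"dp": [-0.02, -0.02, 0], "twist": 0, "claw": 0.4}, {"dp": [-0.04, -0.04, 0], "twist": 0, "claw": 0.4}, {"dp": [-0.06, -0.06, 0], "twist": 0, "claw": 0.4}, {"dp": [-0.08, -0.08, 0], "twist": 0, "claw": 0.4}, {"dp": [-0.1, -0.1, 0], "twist": 0, "claw": 0.4}, {"dp": [-0.1, -0.12, 0], "twist": 0, "claw": 0.4}, {"dp": [-0.1, -0.14, 0], "twist": 0, "claw": 0.4}, {"dp": [-0.1, -0.15, 0], "twist": 0, "claw": 0.4}, {"dp": [-0.1, -0.15, 0], "twist": 0, "claw": 0.4}])

```text
time: 9.57
tcp_pos: [0.4215, 0.1292, 0.2279]
orientation: [-0.0, 0.939, 0.343, -0.0]
ft_force: [-0.0, -0.6, 0.1]
grip_width: 0.0343
```

```bash
python3 - <<'E'
from h import *
from workcell import read_camera
s=read_camera("side");t=read_camera("top");pickle.dump((s,t),open("w7.pkl","wb"))
crop(s,250,390,120,300,3,"pics/s7.png");crop(t,200,380,120,320,3,"pics/t7.png")
go((.5962,.0776,.059),-50)
E
```

```text
t 9.6667 pos [0.4229 0.1283 0.2279] yaw -49.94 tilt [ 3.e-04 -4.e-04 -1.e+00] F [-0.3  0.  -0.4] w 0.03420527676445073
dp [0.1    0.1503 0.169 ] twist 0.06047054542844421 q [ 0.295  0.103 -0.227  1.24  -0.     2.737]
```

View pics/s7.png

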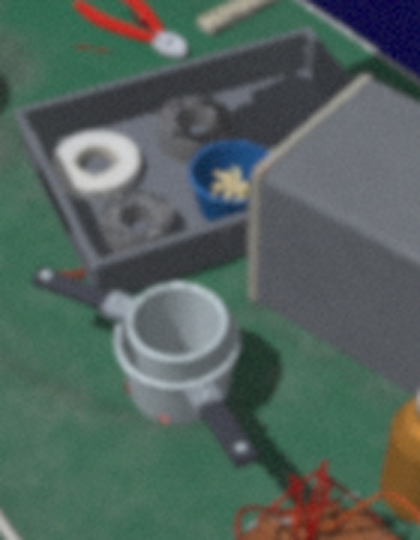

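View pics/t7.png

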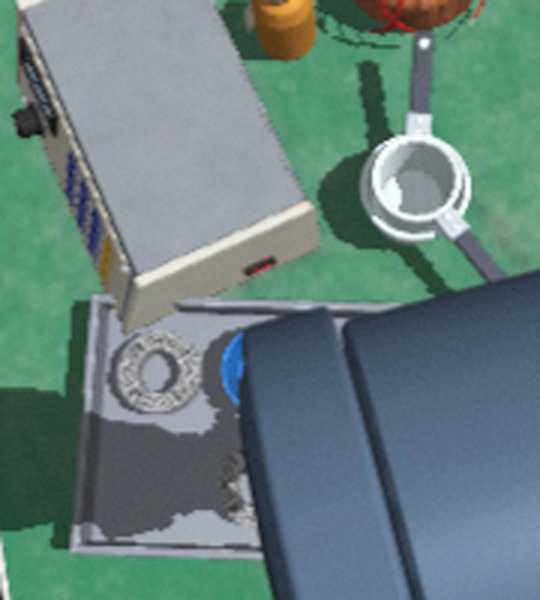

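```bash
python3 - <<'E'
from h import *
s,t=pickle.load(open("w7.pkl","rb"))
r=onz(s,(309.5,226.5),.073);r2=onz(t,(339,178.2),.073);b=onz(s,(264,211.7),.068)
print(r,r2,b,np.linalg.norm((b-r)[:2]),np.degrees(np.arctan2(*(b-r)[1::-1])))
l=onz(t,(337.9,181.4),.054);e=onz(t,(341,133.8),.071);print(np.degrees(np.arctan2(*(e-l)[1::-1])))
E
```

```text
[0.65866944 0.13034227 0.073     ] [0.65962214 0.12825319 0.073     ] [0.57957973 0.06039737 0.068     ] 0.10558158194770403 -138.5112825057735
-1.9218438404134819
```

```bash
python3 -c "
from workcell import finish_job
print(finish_job())"
```

```text
the job is handed in; nothing more can be done
None
```

The small pot is now standing upright inside the large pot, and I handed the job in with the arm clear, after about 9.7 s of robot time. I gripped it by its handle 80 mm from the axis, lifted it over the crate and turned it. I lowered it until it touched at about 5 N, released it and backed off.

**Checks before hand-in:**
- **Seating:** the top and side views put the small pot's rim within about 2 mm of the same point, (0.659, 0.129), at the height it should have when standing on the floor of the large pot.
- **Handles:** the small pot's handle points at about -138° and the large pot's at about -2°, so they are about 137° apart.
- **Large pot:** it looks upright, and I saw no shift in its position.
- **Crate:** in the side view the tape, both nearer cores and the blue tub look undisturbed. The arm hid part of the crate in the last top picture. The third core does not show in the side view, but it shows in its place in that top picture.

No check failed. The only disagreements were 1–3 mm between cameras while the pot was in the air, and neither pot showed any sign of binding on the way in.

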